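# Sort the tiger's eye pieces by shape

## Robot

A 7-joint arm with a two-finger parallel gripper is mounted at the origin on the work surface. World frame = base frame: x ahead of the robot, y to its left, z up, the work surface at z = 0. Lengths are in m, angles in rad, forces in N, time in s.
With the tool pointing down it reaches from about 0.35 to 0.9 m from the base axis. Payload 7.2 kg.
Tool frame: the origin (TCP) lies on the centre line of the jaws, within the pads' length; the fingertips stand arm.finger_overhang ahead of it and the grasp point (between the pads) lies 8 mm behind it (arm.finger_overhang is the distance from the TCP to the fingertips, in m); z points along the fingers, y is the line along which they close (so a half turn about z gives the same grasp; the last joint's range is limited). The gripper opens to 88 mm and grips with 3 to 60 N. Pads are 20 mm wide; open, the fingers measure 115 mm over their backs; the gripper's body (75 mm by 178 mm) begins 61 mm behind the grasp point.
Start: joints at [-1.355, 0.411, -0.013, 1.596, 0.006, 1.134, -0.082], TCP at [0.175, 0.6, 0.234] pointing down, gripper open.
Joint ranges: [-2.95, 2.95], [-0.29, 1.99], [-1.47, 1.44], [0.14, 2.54], [-1.03, 4.17], [0.13, 1.85], [-2.86, 2.86]. Speed limits (rad/s): [2.39, 2.39, 3.01, 3.01, 3.14, 3.14, 3.14].

## Interface

Orientations are given as a unit quaternion [x, y, z, w].
In Python, from bench import arm gives the robot as it stands.
- The arm moves only by the tool move_arm, never from a script. Its arguments are lists of equal length, an entry for each row: "travel": the shift along the tool's x, y, z in cm, a list of three; "twist": the turn, a rotation vector about the tool's x, y, z in degrees, a list of three; "grip": the opening, from 0 (shut) to 1 (fully open). In form: {"travel": [[dx, dy, dz], ...], "twist": [[rx, ry, rz], ...], "grip": [grip, ...]}. A call has exactly 10 rows; each row is the pose to reach, as a shift and turn from the pose commanded when the call began, along the tool's axes at that moment; what a row does not reach only later rows make up. A row lasts 1/8 s, in which the tool goes at most 62.5 mm and 10.7 degrees, less where a joint would pass 70% of its speed; a pose out of reach is approached as far as the arm can. A call with a gripper value outside its range is refused whole. The fingers move at their own pace and stop on an object; the grip force is fixed at half the most. Time passes only in rows, so rows that repeat a pose let the fingers close, or fill a call up. It gives the time, the measured TCP pose, the force, the opening and the grip force at its end, in the units of the state.
- arm.sense(): the state, without advancing time (a new reading comes with each control period).
- arm.snapshot(name): name is "scene" or "side" or "wrist"; returns a dict with "frame" (400x640x3 uint8, red, green, blue), "depth" (400x640 float32, m along the optical axis (not along the pixel's ray), 0 where there is no reading), "mtx" (3x3 intrinsics, pixels), "extrinsics" (4x4, takes a point from world to camera coordinates); the wrist camera has in their place "hand_eye" (4x4, takes a point from camera to tool coordinates, whose origin is the TCP and whose axes are the flange's). Camera axes: x right, y down, z forward; pixel columns grow to the right and rows downward; lengths in m; the calibration is good to about 2 mm. A picture is of the moment at which its call begins: read the wrist's pose just before it.
- arm.finish_job(): hands the job in; it is judged then, once.
Trained networks look in the newest picture that a camera, given by its name, has taken for a name from the list of things; names that differ only in an ending like _2 or _b are one class to them, and where a whole thing is asked for, a point or a joint stands for the part that bears it (a point fixed in the world has none). Each returns a list of dicts, best first, with "conf" (0 to 1); they miss things now and then, are a little off and sometimes report something else, mostly with a low value. They report only what shows in the picture. A call takes as long as a camera call. They do not tell look-alikes from the thing itself.
- arm.recognise(camera, target): "xyz" ([x, y, z] in m, in the coordinates of the camera as it stood for that picture, good to about 4 mm: the middle of the surface that is visible of it).
- arm.pinpoint(camera, target): "xyz" ([x, y, z] in m, in the coordinates of the camera as it stood for that picture, good to about 4 mm: a listed point, or the origin of a listed thing).
The state is a dict: "time_s": time; "joints": joint angles; "qd": joint speeds; "tau": joint torques, N m; "position": TCP position; "orientation": TCP orientation; "ft_force": force on the tool from outside, world axes, zero at the start; "ft_torque": the same for the moment, N m; "grip_width": finger opening in m; "gripper_force": force on a finger pad.
Only numpy, scipy, OpenCV 4.12 (cv2) and the standard library are available. Lean on these libraries where they do the work, as an engineer would, in place of code of your own. Each camera call takes 0.05 s, during which the arm holds its last target. There are 200 camera calls.

## Task

Sort the five pieces of tiger's eye by shape: the two tumbled pebbles go into the blue bowl, the two round slices go flat in the wooden tray with one in each bay, and the pointed tower goes upright on the middle of the black granite slab. Lower each piece into place rather than dropping it, let go of everything, and leave the jar and the loupe stand where they are.

Things in the scene. Friction and masses are not known exactly. Their poses are not given: they have to be found in the camera images.
- tumbled_1: First tumbled (rounded-off block) piece of brown tiger's eye, 42 x 30 x 24 mm (x, y, z) with edges rounded 8 mm, lying flat, about 65 g. Origin: centre of its underside; x along its long side.
- tumbled_2: Second piece, same as the first: tumbled (rounded-off block) piece of brown tiger's eye, 42 x 30 x 24 mm (x, y, z) with edges rounded 8 mm, lying flat, about 65 g. Origin: centre of its underside; x along its long side.
- slice_1: First flat round slice of brown tiger's eye, a disc 48 mm in diameter and 10 mm thick with pale bands, lying flat, about 48 g. Origin: centre of its underside, z up.
- slice_2: Second slice, same as the first: flat round slice of brown tiger's eye, a disc 48 mm in diameter and 10 mm thick with pale bands, lying flat, about 48 g. Origin: centre of its underside, z up.
- tower: Upright hexagonal pointed tower of brown tiger's eye, 28 mm across flats, straight flanks up to 48 mm, then a six-sided point to 66 mm; about 95 g. It starts standing. Origin: centre of its underside, z up along the tower; the corners (32 mm across) lie along its own x and every 60 degrees from it, so one pair of flats face along its own +y and -y.
- bowl: Blue ceramic bowl, loose, 500 g, round: outer diameter 156 mm at the rim, rim 45 mm high, wall 5 mm, inner floor 6 mm above the shelf and flat to about 40 mm from the axis, the wall sloping gently up to 60 mm from the axis at about 12 mm height, then steeply to the rim. Origin: centre of its underside.
- tray: Fixed low medium-brown wooden tray, 124 (x) x 155 (y) x 20 (z) mm, walls 5 mm thick, floor 5 mm thick. One 5 mm divider along its x, as high as the walls, makes two bays, each 114 (x) x 70 (y) mm inside, centred 37.5 mm to the +y and -y side of the origin. Origin: centre of its underside.
- slab: Fixed black granite slab, 150 (x) x 120 (y) x 20 (z) mm, flat on the shelf. Origin: centre of its underside; its top is 20 mm above that.
- jar: Closed glass jar of tiger's eye pebbles with an aluminium twist cap, 68 mm in diameter, 90 mm tall, loose, not to be moved. Origin: centre of its underside.
- loupe: Aluminium loupe in a spring clip on a stand with a round base 72 mm in diameter, 100 mm tall, loose, not to be moved. Origin: centre of its underside. (Unlisted, two small things stand among the pieces: a brass weight 20 mm across and 25 mm tall and a black rubber stopper 23 mm across and 22 mm tall, both 25 mm or more clear of every piece; books and pots stand beyond x = 0.78 m.)
Not all that is in view belongs to the job. Leave any orange look-alike of the tumbled_2 alone.

How it is judged:
At the end, for the whole second after the job is handed in: Both pebbles in the upright bowl (within 65 mm of its axis, underside below the rim); a slice flat on the floor of each bay (within 40 mm along x, 13 mm along y of the bay centre); tower upright on the slab within 15 mm of its centre (tilts under 0.1 rad); all at rest (horizontal distance between each of tumbled_1, tumbled_2 and bowl below 0.065 m and z of tumbled_1 in the frame of bowl between -0.005 and 0.045 m and z of tumbled_2 in the frame of bowl between -0.005 and 0.045 m and (((y of slice_1 in the frame of tray between 0.0245 and 0.0505 m and x of slice_1 in the frame of tray between -0.04 and 0.04 m and z of slice_1 in the frame of tray between 0 and 0.0085 m and angle between slice_1's own z axis and vertical below 0.1 rad) and (y of slice_2 in the frame of tray between -0.0505 and -0.0245 m and x of slice_2 in the frame of tray between -0.04 and 0.04 m and z of slice_2 in the frame of tray between 0 and 0.0085 m and angle between slice_2's own z axis and vertical below 0.1 rad)) or ((y of slice_1 in the frame of tray between -0.0505 and -0.0245 m and x of slice_1 in the frame of tray between -0.04 and 0.04 m and z of slice_1 in the frame of tray between 0 and 0.0085 m and angle between slice_1's own z axis and vertical below 0.1 rad) and (y of slice_2 in the frame of tray between 0.0245 and 0.0505 m and x of slice_2 in the frame of tray between -0.04 and 0.04 m and z of slice_2 in the frame of tray between 0 and 0.0085 m and angle between slice_2's own z axis and vertical below 0.1 rad))) and horizontal distance between tower and slab below 0.015 m and z of tower in the frame of slab between 0.017 and 0.024 m and angle between each of tower, bowl's own z axis and vertical below 0.1 rad and linear speed of each of tumbled_1, tumbled_2, slice_1, slice_2, tower, bowl below 0.02 m/s); the robot touches nothing.
It fails at once if the jar or the loupe stand is moved more than 15 mm or tipped (distance of any of jar, loupe from where it was at the start of the episode above 0.015 m or angle between any of jar, loupe's own z axis and vertical above 0.2 rad).
It fails at once if a piece is dropped or thrown into its place (it comes down into the bowl, tray or onto the slab at more than 0.8 m/s, a fall of about 33 mm) ((horizontal distance between tumbled_1 and bowl below 0.07 m and z of tumbled_1 in the frame of bowl below 0.05 m and linear speed of tumbled_1 above 0.8 m/s) or (horizontal distance between tumbled_2 and bowl below 0.07 m and z of tumbled_2 in the frame of bowl below 0.05 m and linear speed of tumbled_2 above 0.8 m/s) or (horizontal distance between slice_1 and tray below 0.07 m and z of slice_1 in the frame of tray below 0.03 m and linear speed of slice_1 above 0.8 m/s) or (horizontal distance between slice_2 and tray below 0.07 m and z of slice_2 in the frame of tray below 0.03 m and linear speed of slice_2 above 0.8 m/s) or (horizontal distance between tower and slab below 0.05 m and z of tower in the frame of slab below 0.05 m and linear speed of tower above 0.8 m/s)).
It also fails if it takes over 128 s, if anything falls off the work surface, if the arm or the gripper's body presses on something with over 40 N, if the wrist force passes 120 N, or if a joint passes its speed limit or range.

## Working session

There is one attempt and no reset: what is moved stays moved. The work goes in short steps, Python scripts to look and compute and a tool call to move; the robot and the scene stay as the last step left them, time stands still between calls to the robot, and variables do not carry over. Pictures are saved under pics/ and viewed, at most 14 in all, crops included, and the job is handed in when it is done.

Besides the shell and the picture viewer there is one more tool, called after "Request:" as name(argument=value, ...), one argument or row to a line, values as JSON. move_arm: Moves the arm, as the interface text tells. Its arguments: {"type":"object","properties":{"travel":{"type":"array"},"twist":{"type":"array"},"grip":{"type":"array"}},"required":["travel","twist","grip"]}

```bash
ls; mkdir -p pics; cat > h.py <<'E'
import numpy as np, cv2
from bench import arm
from scipy.spatial.transform import Rotation as R
def toolT():
    s=arm.sense(); T=np.eye(4); T[:3,:3]=R.from_quat(s["orientation"]).as_matrix(); T[:3,3]=s["position"]; return T
def cam(name):
    T=toolT(); d=arm.snapshot(name)
    d["T"]=T@np.array(d["hand_eye"]) if name=="wrist" else np.linalg.inv(d["extrinsics"]); return d
def w(d,p): return (d["T"]@np.append(p,1))[:3]
def cloud(d):
    K=np.array(d["mtx"]); v,u=np.mgrid[:400,:640]; z=d["depth"]
    P=np.stack([(u-K[0,2])/K[0,0]*z,(v-K[1,2])/K[1,1]*z,z],-1)
    return P@d["T"][:3,:3].T+d["T"][:3,3]
def pix(d,p):
    q=np.linalg.inv(d["T"])@np.append(p,1); q=np.array(d["mtx"])@q[:3]; return (q[:2]/q[2]).round().astype(int)
def save(d,n,sc=1.25):
    cv2.imwrite("pics/"+n,cv2.resize(d["frame"][...,::-1],None,fx=sc,fy=sc))
E
python3 - <<'E'
from h import *
s=arm.sense(); print(s["time_s"],s["position"],s["orientation"],s["grip_width"],arm.finger_overhang)
for n in ["scene","side"]:
    d=cam(n); save(d,n+"0.png"); print(n,"cam at",d["T"][:3,3].round(3))
    for t in ["tumbled_1","slice_1","tower","bowl","tray","slab","jar","loupe"]:
        for r in arm.pinpoint(n,t):
            if r["conf"]>.25: p=w(d,r["xyz"]); print(t,round(r["conf"],2),p.round(3),pix(d,p))
E
```

```text
pics
0.0 [0.17490948 0.59951384 0.23281807] [ 1.41401521e-01  9.89952001e-01 -8.01829595e-04 -5.11077857e-05] 0.08794974023388402 0.011
scene cam at [0.872 0.334 0.827]
tumbled_1 0.65 [ 0.397  0.238 -0.005] [425 227]
tumbled_1 0.64 [ 0.437 -0.158 -0.001] [294 146]
tumbled_1 0.61 [0.447 0.163 0.   ] [388 220]
tumbled_1 0.49 [0.354 0.106 0.004] [392 182]
slice_1 0.84 [0.445 0.007 0.001] [338 182]
slice_1 0.83 [ 0.554  0.189 -0.002] [368 259]
tower 0.62 [ 0.559 -0.177 -0.002] [256 170]
bowl 0.57 [ 0.539  0.362 -0.001] [436 306]
tray 0.62 [ 0.546 -0.363  0.005] [212 128]
slab 0.9 [0.667 0.023 0.   ] [280 247]
jar 0.86 [0.709 0.247 0.   ] [342 329]
loupe 0.67 [ 0.693 -0.25  -0.002] [197 187]
side cam at [0.52  0.6   0.782]
tumbled_1 0.8 [ 0.439  0.159 -0.   ] [359 277]
tumbled_1 0.69 [ 0.434 -0.167  0.002] [353 162]
tumbled_1 0.64 [ 0.35   0.111 -0.001] [400 257]
tumbled_1 0.53 [ 0.394  0.233 -0.001] [384 311]
slice_1 0.82 [0.441 0.008 0.   ] [354 218]
slice_1 0.67 [0.547 0.194 0.001] [305 293]
slice_1 0.59 [ 0.56  -0.179  0.003] [303 158]
tower 0.54 [ 0.559 -0.177  0.001] [303 159]
bowl 0.87 [0.536 0.365 0.002] [310 382]
tray 0.92 [ 0.545 -0.364  0.003] [310 111]
slab 0.6 [ 0.667  0.021 -0.   ] [253 223]
jar 0.92 [ 0.712  0.24  -0.002] [219 315]
loupe 0.7 [ 0.685 -0.25  -0.   ] [256 140]
```

View pics/side0.png

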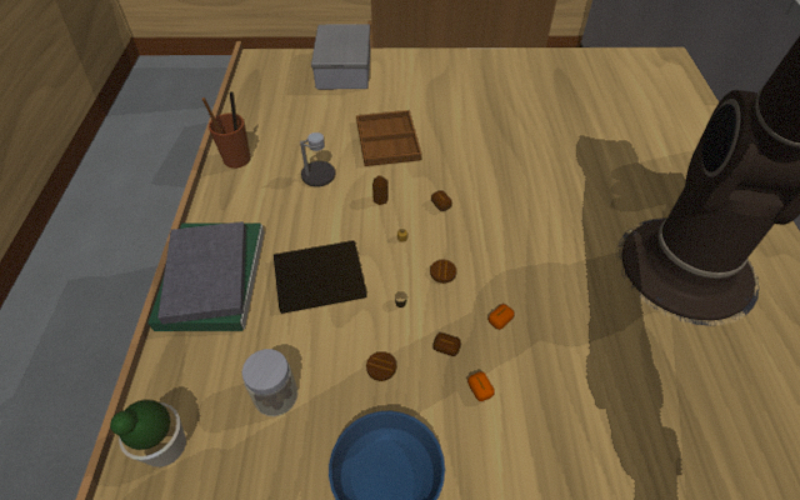

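```bash
python3 - <<'E'
from h import *
d=cam("side"); cv2.imwrite("pics/crop1.png",cv2.resize(d["frame"][130:340,240:440,::-1],None,fx=2.8,fy=2.8,interpolation=cv2.INTER_CUBIC))
# per-piece points above surface: mask, centroid, minAreaRect
for n in ["side","scene"]:
    d=cam(n); P=cloud(d); hsv=cv2.cvtColor(d["frame"],cv2.COLOR_RGB2HSV)
    for nm,c,h in [("t?a",(.395,.235),.024),("t?b",(.436,-.163),.024),("t?c",(.442,.16),.024),("t?d",(.352,.108),.024),("s1",(.443,.008),.01),("s2",(.55,.19),.01),("tw",(.559,-.177),.048)]:
        m=(np.hypot(P[...,0]-c[0],P[...,1]-c[1])<.04)&(P[...,2]>h-.005)&(d["depth"]>0)
        Q=P[m]; 
        if len(Q)<10: print(n,nm,len(Q)); continue
        r=cv2.minAreaRect((Q[:,:2]*1000).astype(np.float32))
        print(n,nm,len(Q),"ctr",np.round(r[0],1),"size",np.round(r[1],1),"ang",round(r[2],1),"z",np.percentile(Q[:,2],[50,98]).round(3),"hsv",np.median(hsv[m],0))
E
```

```text
side t?a 281 ctr [395.8 235.5] size [29.8 39. ] ang 23.1 z [0.024 0.026] hsv [ 13. 255. 148.]
side t?b 128 ctr [ 434.5 -162.2] size [27.8 39.8] ang 28.7 z [0.024 0.026] hsv [ 15.  196.5  76. ]
side t?c 233 ctr [442.9 162.1] size [28.4 38.9] ang 70.0 z [0.024 0.027] hsv [ 14. 206.  69.]
side t?d 215 ctr [349.5 110.2] size [42.6 28.5] ang 45.1 z [0.023 0.027] hsv [ 13. 255. 139.]
side s1 312 ctr [439.5   8.6] size [47.6 47.3] ang 35.6 z [0.01  0.013] hsv [ 15. 201.  77.]
side s2 440 ctr [548.6 196.1] size [45.3 48.4] ang 0.1 z [0.01  0.013] hsv [ 14.  202.5  70. ]
side tw 105 ctr [ 555.4 -173.1] size [21.9 29.1] ang 88.4 z [0.054 0.064] hsv [ 15. 183.  67.]
scene t?a 154 ctr [401.5 233.5] size [26.  37.8] ang 23.0 z [0.022 0.025] hsv [ 11.  208.  141.5]
scene t?b 111 ctr [ 439.2 -162.4] size [27.6 38.2] ang 28.4 z [0.022 0.025] hsv [ 13. 204.  67.]
scene t?c 150 ctr [448.8 161.7] size [27.4 36. ] ang 65.5 z [0.022 0.025] hsv [ 13. 205.  61.]
scene t?d 124 ctr [356.2 109.7] size [38.6 27. ] ang 44.6 z [0.021 0.025] hsv [ 11. 211. 129.]
scene s1 242 ctr [445.9   9. ] size [46.3 45. ] ang 42.3 z [0.009 0.012] hsv [ 13. 198.  71.]
scene s2 346 ctr [554.3 195.5] size [46.4 45.8] ang 86.8 z [0.009 0.012] hsv [ 13. 203.  64.]
scene tw 105 ctr [ 561.9 -176.5] size [25.5 29.9] ang 48.7 z [0.052 0.063] hsv [ 13. 205.  53.]
```

View pics/crop1.png

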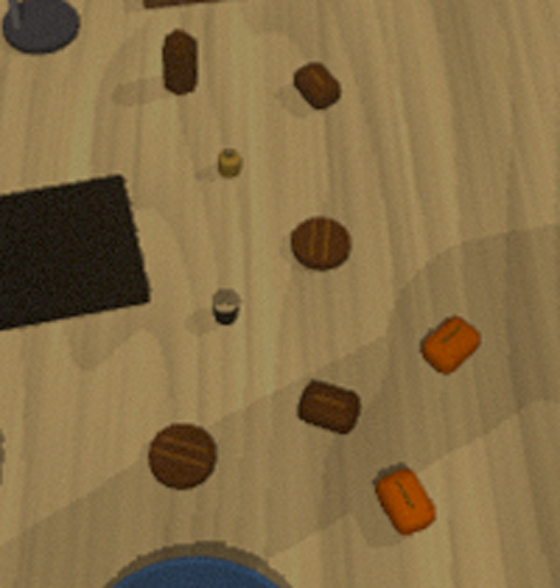

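Brown pebbles lie at side pixels (353,162) and (359,277), and the orange look-alikes at (400,254) and (384,309). The task asks for the brown ones. The crop confirms this: the brown pebbles are at crop (317,85) and (330,407), with the tower at (180,62) and the slices at (320,243) and (182,456).

```bash
cat >> h.py <<'E'
def plan(xyz,yawy):
    """travel (cm, tool axes) and twist (deg) to put TCP at xyz, tool down, tool y at world angle yawy (mod 180)"""
    T=toolT(); s=arm.sense()
    best=None
    for a in (yawy,yawy+180):
        a=np.radians(a); y=np.array([np.cos(a),np.sin(a),0]); z=np.array([0,0,-1.]); G=np.stack([np.cross(y,z),y,z],1)
        rv=R.from_matrix(T[:3,:3].T@G).as_rotvec(degrees=True)
        if best is None or abs(rv[2])<abs(best[2]): best=rv
    print("at",np.round(T[:3,3],4),"yawy",round(np.degrees(np.arctan2(T[1,1],T[0,1])),1),"j7",round(s["joints"][6],2),"t",s["time_s"],"w",round(s["grip_width"],4))
    print("travel",np.round(T[:3,:3].T@(np.array(xyz)-T[:3,3])*100,2),"twist",np.round(best,1))
def boxes(d,items,rad=.04):
    P=cloud(d)
    for nm,c,h in items:
        m=(np.hypot(P[...,0]-c[0],P[...,1]-c[1])<rad)&(P[...,2]>h-.006)&(P[...,2]<h+.05)&(d["depth"]>0)
        Q=P[m]
        if len(Q)<10: print(nm,len(Q)); continue
        r=cv2.minAreaRect((Q[:,:2]*1000).astype(np.float32)); a=r[2]+(90 if r[1][0]<r[1][1] else 0)
        print(nm,len(Q),"ctr",np.round(r[0],1),"size",np.round(r[1],1),"longaxis",round(a,1),"z",np.median(Q[:,2]).round(4))
E
python3 - <<'E'
from h import *
for n in ["side","scene"]:
    d=cam(n); boxes(d,[("tray",(.546,-.363),.02),("slab",(.667,.022),.02),("bowl",(.538,.363),.045)],.11)
plan([.446,.162,.2],68)
E
```

```text
tray 493 ctr [ 542.7 -362.4] size [124.2 159.8] longaxis 98.9 z 0.0186
slab 3079 ctr [680.7  24.8] size [190.1 123. ] longaxis 12.8 z 0.0205
bowl 835 ctr [536.9 345. ] size [119.4 153.7] longaxis 179.6 z 0.0444
tray 510 ctr [ 549.  -363.6] size [126.8 157.8] longaxis 99.1 z 0.0182
slab 3274 ctr [666.4  19.5] size [151.  120.6] longaxis 12.6 z 0.0192
bowl 697 ctr [542.1 362.5] size [153.9 153.4] longaxis 80.4 z 0.0428
at [0.175  0.6    0.2336] yawy 73.7 j7 -0.08 t 1.15 w 0.0877
travel [-38.28 -34.46   3.36] twist [-0.  -0.   5.7]
```

Request:
move_arm(
  travel=[
    [-3, -2.5, 0],
    [-7.5, -7, 0],
    [-12, -11, 0],
    [-17, -15, 0.5],
    [-21.5, -19.5, 1],
    [-26, -23.5, 1.5],
    [-31, -28, 2],
    [-35.5, -32, 3],
    [-38.3, -34.5, 3.4],
    [-38.3, -34.5, 3.4],
  ],
  twist=[
    [0, 0, 0],
    [0, 0, 1],
    [0, 0, 2],
    [0, 0, 3],
    [0, 0, 4],
    [0, 0, 5],
    [0, 0, 5.7],
    [0, 0, 5.7],
    [0, 0, 5.7],
    [0, 0, 5.7],
  ],
  grip=[1, 1, 1, 1, 1, 1, 1, 1, 1, 1],
)

```text
time_s: 2.4
position: [0.4474, 0.1584, 0.1996]
orientation: [0.193, 0.981, -0.0, 0.0]
ft_force: [-0.4, 0.6, -0.4]
grip_width: 0.0877
gripper_force: 0.0
```

```bash
python3 - <<'E'
from h import *
d=cam("wrist"); save(d,"w1.png",1); print(d["T"].round(3))
boxes(d,[("t1",(.446,.162),.024)])
for r in arm.pinpoint("wrist","tumbled_1"): print(round(r["conf"],2),w(d,r["xyz"]).round(4))
plan([.446,.162,.013],68)
E
```

```text
[[ 0.38   0.881  0.283  0.368]
 [ 0.925 -0.361 -0.117  0.19 ]
 [-0.001  0.306 -0.952  0.35 ]
 [ 0.     0.     0.     1.   ]]
t1 864 ctr [441.9 161.9] size [28.5 39.4] longaxis 158.1 z 0.023
0.91 [0.3506 0.1074 0.001 ]
0.79 [0.4421 0.1598 0.0042]
0.77 [ 0.4352 -0.1613  0.003 ]
0.72 [4.005e-01 2.389e-01 1.000e-04]
0.23 [0.547  0.1943 0.0025]
at [0.4459 0.1619 0.1997] yawy 68.0 j7 0.8 t 2.5 w 0.0878
travel [-1.000e-02  1.000e-02  1.867e+01] twist [ 0. -0.  0.]
```

View pics/w1.png

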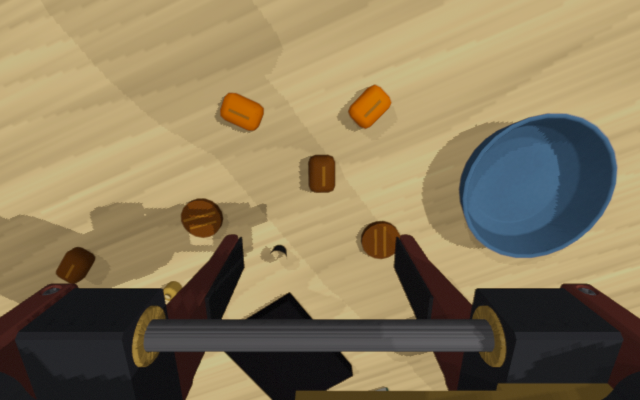

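The pebble sits midway between the fingers at about (322,173). The orange look-alikes at (242,112) and (369,106) are clear of the path.

Request:
move_arm(
  travel=[
    [0.1, 0, 4],
    [0.2, -0.1, 9],
    [0.3, -0.1, 14],
    [0.3, -0.1, 17],
    [0.3, -0.1, 18.5],
    [0.3, -0.1, 18.5],
    [0.3, -0.1, 18.5],
    [0.3, -0.1, 18.5],
    [0.3, -0.1, 18.5],
    [0.3, -0.1, 18.5],
  ],
  twist=[
    [0, 0, 0],
    [0, 0, 0],
    [0, 0, 0],
    [0, 0, 0],
    [0, 0, 0],
    [0, 0, 0],
    [0, 0, 0],
    [0, 0, 0],
    [0, 0, 0],
    [0, 0, 0],
  ],
  grip=[1, 1, 1, 1, 1, 0.9, 0, 0, 0, 0],
)

```text
time_s: 3.75
position: [0.4431, 0.1618, 0.015]
orientation: [0.191, 0.982, 0.0, 0.0]
ft_force: [-0.1, 0.1, 0.7]
grip_width: 0.0426
gripper_force: 0.0
```

```bash
python3 - <<'E'
from h import *
print(arm.sense()["gripper_force"])
plan([.513,.363,.12],90)
plan([.513,.363,.025],90)
E
```

```text
0.0
at [0.4431 0.1618 0.015 ] yawy 68.0 j7 0.92 t 3.75 w 0.0426
travel [  1.04  21.28 -10.49] twist [  0.   0. -22.]
at [0.4431 0.1618 0.015 ] yawy 68.0 j7 0.92 t 3.75 w 0.0426
travel [ 1.05 21.27 -0.99] twist [  0.   0. -22.]
```

Request:
move_arm(
  travel=[
    [0, 0, 0],
    [0, 0, 0],
    [0, 0, 0],
    [0, 0, -3],
    [0, 0, -8],
    [0, 2, -10.5],
    [0.2, 7, -10.5],
    [0.5, 12, -10.5],
    [0.8, 17, -10.5],
    [1.1, 21.3, -10.5],
  ],
  twist=[
    [0, 0, 0],
    [0, 0, 0],
    [0, 0, 0],
    [0, 0, 0],
    [0, 0, 0],
    [0, 0, -4],
    [0, 0, -9],
    [0, 0, -14],
    [0, 0, -19],
    [0, 0, -22],
  ],
  grip=[0, 0, 0, 0, 0, 0, 0, 0, 0, 0],
)

```text
time_s: 5.0
position: [0.5124, 0.3651, 0.1192]
orientation: [-0.002, 1.0, -0.0, -0.0]
ft_force: [-0.6, -0.3, -2.3]
grip_width: 0.0296
gripper_force: 30.0
```

```bash
python3 - <<'E'
from h import *
d=cam("wrist"); save(d,"w2.png",1); P=cloud(d); m=(P[...,2]>.036)&(P[...,2]<.06)&(d["frame"][...,2]>d["frame"][...,0]*1.3)
(c,rad)=cv2.minEnclosingCircle((P[m][:,:2]*1000).astype(np.float32)); print("bowl circ",c,rad)
plan([.514,.363,.022],90)
E
```

```text
bowl circ (536.8784790039062, 365.61309814453125) 76.58638000488281
at [0.5127 0.3714 0.1191] yawy 90.6 j7 0.96 t 5.05 w 0.0293
travel [-0.12 -0.88  9.71] twist [0.2 0.  0.6]
```

View pics/w2.png

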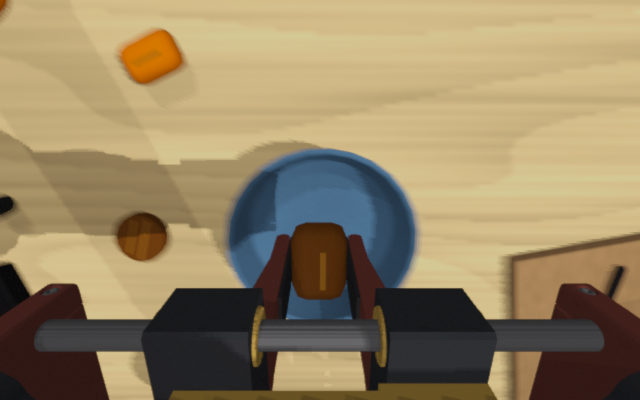

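The pebble is held between the fingers at (320,260), over the bowl.

Request:
move_arm(
  travel=[
    [0, 0, 0],
    [0, 0, 3],
    [0, 0, 6.5],
    [0, 0, 8.5],
    [0, 0, 9.4],
    [0, 0, 9.8],
    [0, 0, 9.8],
    [0, 0, 9.8],
    [0, 0, 9.8],
    [0, 0, 9.8],
  ],
  twist=[
    [0, 0, 0],
    [0, 0, 0],
    [0, 0, 0],
    [0, 0, 0],
    [0, 0, 0],
    [0, 0, 0],
    [0, 0, 0],
    [0, 0, 0],
    [0, 0, 0],
    [0, 0, 0],
  ],
  grip=[0, 0, 0, 0, 0, 0, 0, 0.48, 0.48, 0.48],
)

```text
time_s: 6.3
position: [0.5126, 0.3636, 0.0221]
orientation: [-0.0, 1.0, 0.0, 0.0]
ft_force: [2.0, -0.7, -0.9]
grip_width: 0.0425
gripper_force: 0.0
```

```bash
python3 - <<'E'
from h import *
plan([.514,.363,.15],90)
plan([.549,.194,.15],100)
E
```

```text
at [0.5126 0.3636 0.0221] yawy 90.0 j7 0.97 t 6.3 w 0.0425
travel [ -0.15  -0.05 -12.79] twist [0. 0. 0.]
at [0.5126 0.3636 0.0221] yawy 90.0 j7 0.97 t 6.3 w 0.0425
travel [ -3.64 -16.96 -12.8 ] twist [  0.   0. -10.]
```

Request:
move_arm(
  travel=[
    [0, 0, -3],
    [0, 0, -8],
    [-0.3, -1, -12],
    [-1, -4, -12.8],
    [-2, -8, -12.8],
    [-3, -12.5, -12.8],
    [-3.5, -15.5, -12.8],
    [-3.7, -17, -12.8],
    [-3.7, -17, -12.8],
    [-3.7, -17, -12.8],
  ],
  twist=[
    [0, 0, 0],
    [0, 0, 0],
    [0, 0, 0],
    [0, 0, 0],
    [0, 0, 0],
    [0, 0, 0],
    [0, 0, 0],
    [0, 0, 0],
    [0, 0, 0],
    [0, 0, 0],
  ],
  grip=[0.48, 0.48, 0.6, 1, 1, 1, 1, 1, 1, 1],
)

```text
time_s: 7.55
position: [0.5492, 0.1953, 0.1496]
orientation: [-0.001, 1.0, 0.0, -0.0]
ft_force: [-0.3, -0.2, -0.4]
grip_width: 0.0881
gripper_force: 0.0
```

```bash
python3 - <<'E'
from h import *
d=cam("wrist"); boxes(d,[("s2",(.55,.194),.01)])
plan([.55,.195,.013],90)
d=cam("side"); boxes(d,[("p1",(.513,.363),.03)],.03)
save(d,"side2.png")
E
```

```text
s2 1813 ctr [547.6 196.6] size [46.1 46.9] longaxis 179.7 z 0.0098
at [0.5491 0.1953 0.1496] yawy 90.2 j7 1.24 t 7.6 w 0.0879
travel [-0.09 -0.04 13.66] twist [ 0.  -0.   0.2]
p1 387 ctr [512.1 363.4] size [27.9 40.8] longaxis 179.4 z 0.0295
```

Request:
move_arm(
  travel=[
    [0.1, 0, 3],
    [0.1, 0.1, 7.5],
    [0.1, 0.1, 11.5],
    [0.1, 0.1, 13.2],
    [0.1, 0.1, 13.6],
    [0.1, 0.1, 13.6],
    [0.1, 0.1, 13.6],
    [0.1, 0.1, 13.6],
    [0.1, 0.1, 13.6],
    [0.1, 0.1, 13.6],
  ],
  twist=[
    [0, 0, 0],
    [0, 0, 0],
    [0, 0, 0],
    [0, 0, 0],
    [0, 0, 0],
    [0, 0, 0],
    [0, 0, 0],
    [0, 0, 0],
    [0, 0, 0],
    [0, 0, 0],
  ],
  grip=[1, 1, 1, 1, 1, 0, 0, 0, 0, 0],
)

```text
time_s: 8.9
position: [0.5488, 0.1948, 0.0141]
orientation: [-0.0, 1.0, 0.0, 0.0]
ft_force: [-1.1, 0.9, 4.0]
grip_width: 0.047
gripper_force: 30.0
```

```bash
python3 - <<'E'
from h import *
print(arm.sense()["gripper_force"])
plan([.54,-.326,.13],9)
E
```

```text
30.001136362552643
at [0.5488 0.1948 0.0141] yawy 90.0 j7 1.27 t 8.9 w 0.047
travel [  0.91 -52.07 -11.62] twist [ 0.1  0.  81. ]
```

Request:
move_arm(
  travel=[
    [0, 0, -3],
    [0, 0, -8],
    [0, -2, -11],
    [0, -7, -11.7],
    [0.2, -12.5, -11.7],
    [0.3, -18, -11.7],
    [0.4, -24, -11.7],
    [0.5, -30, -11.7],
    [0.6, -36, -11.7],
    [0.7, -41, -11.7],
  ],
  twist=[
    [0, 0, 0],
    [0, 0, 0],
    [0, 0, 6],
    [0, 0, 15],
    [0, 0, 24],
    [0, 0, 33],
    [0, 0, 42],
    [0, 0, 51],
    [0, 0, 60],
    [0, 0, 69],
  ],
  grip=[0, 0, 0, 0, 0, 0, 0, 0, 0, 0],
)

```text
time_s: 10.15
position: [0.5412, -0.2181, 0.1307]
orientation: [0.569, 0.823, -0.0, 0.0]
ft_force: [0.6, -0.1, -1.2]
grip_width: 0.0472
gripper_force: 30.0
```

```bash
python3 - <<'E'
from h import *
plan([.54,-.326,.13],9)
d=cam("wrist"); boxes(d,[("tray",(.546,-.363),.02)],.11)
E
```

```text
at [ 0.5412 -0.2181  0.1307] yawy 20.7 j7 0.95 t 10.15 w 0.0472
travel [-10.06  -3.92   0.08] twist [-0.   0.  11.7]
tray 1300 ctr [ 543.  -362.4] size [124.2 156.6] longaxis 98.9 z 0.0191
```

Request:
move_arm(
  travel=[
    [-2, -1, 0],
    [-6, -2.5, 0],
    [-9, -4, 0],
    [-10.2, -4.3, 0],
    [-10.2, -4.3, 0],
    [-10.2, -4.3, 2],
    [-10.2, -4.3, 5],
    [-10.2, -4.3, 7],
    [-10.2, -4.3, 8],
    [-10.2, -4.3, 8],
  ],
  twist=[
    [0, 0, 6],
    [0, 0, 12],
    [0, 0, 12],
    [0, 0, 12],
    [0, 0, 12],
    [0, 0, 12],
    [0, 0, 12],
    [0, 0, 12],
    [0, 0, 12],
    [0, 0, 12],
  ],
  grip=[0, 0, 0, 0, 0, 0, 0, 0, 0, 0],
)

```text
time_s: 11.45
position: [0.538, -0.3258, 0.0499]
orientation: [0.649, 0.761, -0.0, -0.001]
ft_force: [0.3, -0.8, -0.4]
grip_width: 0.0465
gripper_force: 30.0
```

```bash
python3 - <<'E'
from h import *
plan([.538,-.326,.0195],9)
d=cam("wrist"); save(d,"w3.png",1)
E
```

```text
at [ 0.538  -0.3258  0.0499] yawy 9.1 j7 1.01 t 11.45 w 0.0465
travel [-0.02 -0.    3.04] twist [-0.1 -0.   0.1]
```

View pics/w3.png

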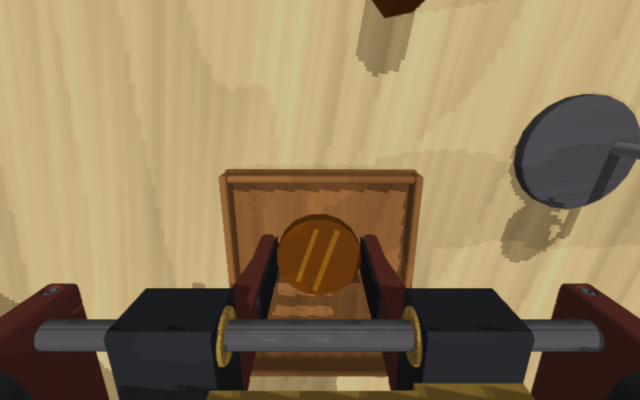

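The slice is held flat at (318,255) inside the near bay, clear of the walls.

Request:
move_arm(
  travel=[
    [0, 0, 1.2],
    [0, 0, 2.4],
    [0, 0, 2.9],
    [0, 0, 3.1],
    [0, 0, 3.1],
    [0, 0, 3.1],
    [0, 0, 3.1],
    [0, 0, 0],
    [0, 0, -4],
    [0, 0, -8],
  ],
  twist=[
    [0, 0, 0],
    [0, 0, 0],
    [0, 0, 0],
    [0, 0, 0],
    [0, 0, 0],
    [0, 0, 0],
    [0, 0, 0],
    [0, 0, 0],
    [0, 0, 0],
    [0, 0, 0],
  ],
  grip=[0, 0, 0, 0, 0.68, 0.68, 0.68, 0.68, 0.68, 1],
)

```text
time_s: 12.75
position: [0.5382, -0.3262, 0.1319]
orientation: [0.649, 0.761, -0.0, -0.0]
ft_force: [0.2, -0.9, -0.1]
grip_width: 0.0667
gripper_force: 0.0
```

```bash
python3 - <<'E'
from h import *
d=cam("wrist"); boxes(d,[("slice",(.538,-.326),.012)],.03)
P=cloud(d);m=(np.hypot(P[...,0]-.559,P[...,1]+.177)<.025)&(P[...,2]>.035)
Q=P[m];print(len(Q),Q.mean(0) if len(Q) else 0)
plan([.559,-.176,.15],0)
E
```

```text
slice 2168 ctr [ 537.9 -325.1] size [56.6 56.1] longaxis 88.6 z 0.0148
1243 [ 0.55502693 -0.18475735  0.05216461]
at [ 0.5402 -0.328   0.1373] yawy 9.0 j7 0.95 t 12.8 w 0.0704
travel [14.72  4.24 -1.3 ] twist [0.3 0.2 9. ]
```

Request:
move_arm(
  travel=[
    [0, 0, -2],
    [2, 0.5, -4],
    [6, 1.8, -4],
    [11, 3.3, -4],
    [14, 4.3, -4],
    [14.5, 4.4, -4],
    [14.5, 4.4, -4],
    [14.5, 4.4, -4],
    [14.5, 4.4, -4],
    [14.5, 4.4, -4],
  ],
  twist=[
    [0, 0, 0],
    [0, 0, 0],
    [0, 0, 0],
    [0, 0, 0],
    [0, 0, 0],
    [0, 0, 0],
    [0, 0, 0],
    [0, 0, 0],
    [0, 0, 0],
    [0, 0, 0],
  ],
  grip=[0.68, 0.68, 0.68, 1, 1, 1, 1, 1, 1, 1],
)

```text
time_s: 14.05
position: [0.5587, -0.1769, 0.1706]
orientation: [0.65, 0.76, -0.0, 0.0]
ft_force: [-0.7, -0.4, 0.2]
grip_width: 0.088
gripper_force: 0.0
```

```bash
python3 - <<'E'
from h import *
d=cam("wrist"); save(d,"w4.png",1); P=cloud(d);m=(np.hypot(P[...,0]-.559,P[...,1]+.177)<.03)&(P[...,2]>.03)&(d["depth"]>0)
Q=P[m]; print(len(Q), Q[:,2].max())
a=np.arange(0,180,5); 
for t in a:
    u=np.array([np.cos(np.radians(t)),np.sin(np.radians(t))]); s=Q[:,:2]@u; lo,hi=np.percentile(s,[.5,99.5]); print(t,round((hi-lo)*1000,1),round((hi+lo)/2,4),end=" | ")
top=Q[Q[:,2]>Q[:,2].max()-.004]; print("\napex",top.mean(0).round(4)); 
N=Q[Q[:,2]>.05]; 
plan([.557,-.177,.03],9)
E
```

```text
5709 0.2693307213991498
0 41.0 0.5581 | 5 41.0 0.5424 | 10 41.2 0.5223 | 15 41.5 0.498 | 20 42.0 0.4697 | 25 42.6 0.4376 | 30 43.3 0.4019 | 35 43.7 0.3632 | 40 44.0 0.3216 | 45 44.1 0.2775 | 50 43.9 0.2314 | 55 43.3 0.1835 | 60 43.0 0.1343 | 65 42.7 0.0841 | 70 42.7 0.0333 | 75 42.3 -0.0176 | 80 41.9 -0.0684 | 85 41.5 -0.1188 | 90 40.8 -0.1682 | 95 40.0 -0.2162 | 100 39.7 -0.2626 | 105 39.9 -0.3066 | 110 39.8 -0.348 | 115 39.8 -0.3869 | 120 39.8 -0.4229 | 125 39.5 -0.4556 | 130 39.1 -0.4848 | 135 38.9 -0.5102 | 140 38.5 -0.5318 | 145 38.2 -0.5494 | 150 37.5 -0.5627 | 155 37.2 -0.5721 | 160 38.0 -0.5778 | 165 39.1 -0.5795 | 170 40.1 -0.5767 | 175 40.7 -0.5696 | 
apex [ 0.5641 -0.1573  0.2668]
at [ 0.5588 -0.1767  0.1706] yawy 9.0 j7 0.67 t 14.1 w 0.0876
travel [-0.   -0.18 14.06] twist [-0.  0. -0.]
```

View pics/w4.png

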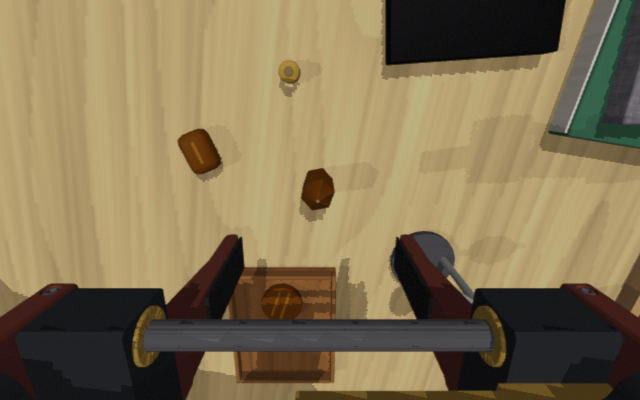

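The tower is at (318,190), near the line between the fingers. The placed slice lies flat in its bay at (281,301), and the second brown pebble is at (200,151).

```bash
python3 - <<'E'
from h import *
d=cam("wrist"); P=cloud(d);m=(np.hypot(P[...,0]-.559,P[...,1]+.177)<.03)&(P[...,2]>.03)&(P[...,2]<.08)&(d["depth"]>0)
Q=P[m]; print(len(Q), Q[:,2].max())
for t in range(0,180,5): 
    u=np.array([np.cos(np.radians(t)),np.sin(np.radians(t))]); s=Q[:,:2]@u; lo,hi=np.percentile(s,[.5,99.5]); print(t,round((hi-lo)*1000,1),end=" | ")
c=cv2.minEnclosingCircle((Q[:,:2]*1000).astype(np.float32)); print("\ncirc",c,"apex",Q[Q[:,2]>Q[:,2].max()-.004].mean(0).round(4))
# facet normals from plane gradients on the point region
Pz=P.copy(); gx=cv2.Sobel(P,cv2.CV_64F,1,0,ksize=5); gy=cv2.Sobel(P,cv2.CV_64F,0,1,ksize=5); n=np.cross(gx,gy); n/=np.linalg.norm(n,axis=-1,keepdims=True)+1e-12
n=n[m]; n*=np.sign(n[:,2:]); h=np.degrees(np.arctan2(n[:,1],n[:,0]))[(np.hypot(n[:,0],n[:,1])>.5)]
print(np.histogram(h,range(-180,181,10))[0])
E
```

```text
889 0.06584174902403345
0 28.8 | 5 29.3 | 10 29.7 | 15 30.2 | 20 30.3 | 25 30.1 | 30 30.0 | 35 29.5 | 40 28.9 | 45 28.3 | 50 27.7 | 55 28.0 | 60 28.6 | 65 29.1 | 70 29.3 | 75 29.4 | 80 29.4 | 85 29.3 | 90 29.2 | 95 29.1 | 100 28.7 | 105 28.1 | 110 27.6 | 115 28.1 | 120 28.7 | 125 29.2 | 130 29.7 | 135 29.8 | 140 29.6 | 145 29.7 | 150 29.6 | 155 29.2 | 160 28.6 | 165 28.1 | 170 27.7 | 175 28.2 | 
circ ((555.683349609375, -177.04627990722656), 15.964808464050293) apex [ 0.5555 -0.1767  0.0636]
[18  9 10 12 25 58  7  6  4 13 40 42 13  5 10  7 42 47 12 11 12 19 51 67
 24 11  9 14 56 66 23  9  7 20 55 53]
```

Request:
move_arm(
  travel=[
    [0, -0.2, 0],
    [0, -0.3, 1],
    [0, -0.3, 5],
    [0, -0.3, 10],
    [0, -0.3, 13.5],
    [0, -0.3, 14],
    [0, -0.3, 14],
    [0, -0.3, 14],
    [0, -0.3, 14],
    [0, -0.3, 14],
  ],
  twist=[
    [0, 0, 10],
    [0, 0, 19],
    [0, 0, 19],
    [0, 0, 19],
    [0, 0, 19],
    [0, 0, 19],
    [0, 0, 19],
    [0, 0, 19],
    [0, 0, 19],
    [0, 0, 19],
  ],
  grip=[1, 1, 1, 1, 1, 0, 0, 0, 0, 0],
)

```text
time_s: 15.4
position: [0.5564, -0.1765, 0.0314]
orientation: [0.766, 0.643, 0.0, 0.0]
ft_force: [-0.2, 1.1, 0.1]
grip_width: 0.0413
gripper_force: 0.0
```

```bash
python3 - <<'E'
from h import *
print(arm.sense()["gripper_force"])
plan([.666,.021,.13],10)
E
```

```text
0.0
at [ 0.5564 -0.1765  0.0314] yawy -10.0 j7 0.51 t 15.4 w 0.0413
travel [21.35  7.39 -9.85] twist [  0.1  -0.  -20. ]
```

Request:
move_arm(
  travel=[
    [0, 0, 0],
    [0, 0, 0],
    [0, 0, 0],
    [0, 0, -2],
    [0, 0, -5],
    [2, 0.7, -8],
    [6.5, 2.3, -8],
    [11, 3.9, -8],
    [15.5, 5.4, -8],
    [19, 6.6, -8],
  ],
  twist=[
    [0, 0, 0],
    [0, 0, 0],
    [0, 0, 0],
    [0, 0, 0],
    [0, 0, 0],
    [0, 0, -2],
    [0, 0, -6],
    [0, 0, -10],
    [0, 0, -14],
    [0, 0, -18],
  ],
  grip=[0, 0, 0, 0, 0, 0, 0, 0, 0, 0],
)

```text
time_s: 16.65
position: [0.6543, 0.0013, 0.1115]
orientation: [0.654, 0.756, -0.0, -0.0]
ft_force: [1.0, -0.7, -2.7]
grip_width: 0.0317
gripper_force: 30.0
```

Request:
move_arm(
  travel=[
    [1.5, 0, 0],
    [2.5, 0, 0],
    [2.5, 0, 0],
    [2.5, 0, 2],
    [2.5, 0, 4],
    [2.5, 0, 4],
    [2.5, 0, 4],
    [2.5, 0, 4],
    [2.5, 0, 4],
    [2.5, 0, 4],
  ],
  twist=[
    [0, 0, 0],
    [0, 0, 0],
    [0, 0, 0],
    [0, 0, 0],
    [0, 0, 0],
    [0, 0, 0],
    [0, 0, 0],
    [0, 0, 0],
    [0, 0, 0],
    [0, 0, 0],
  ],
  grip=[0, 0, 0, 0, 0, 0, 0, 0, 0, 0],
)

```text
time_s: 17.9
position: [0.6505, 0.024, 0.071]
orientation: [0.656, 0.755, 0.0, 0.0]
ft_force: [0.6, -0.1, -0.3]
grip_width: 0.0316
gripper_force: 30.0
```

```bash
python3 - <<'E'
from h import *
d=cam("scene"); boxes(d,[("tower",(.666,.021),.06)],.03); save(d,"sc5.png")
P=cloud(d); m=(abs(P[...,0]-.666)<.09)&(abs(P[...,1]-.02)<.09)&(P[...,2]>.015)&(P[...,2]<.026)
r=cv2.minAreaRect((P[m][:,:2]*1000).astype(np.float32)); print("slab",r)
plan([.666,.021,.0515],10)
E
```

```text
tower 127 ctr [657.8  25.9] size [43.3 25.3] longaxis 5.7 z 0.075
slab ((666.6073608398438, 19.594322204589844), (150.2960205078125, 120.122314453125), 12.539928436279297)
at [0.6505 0.024  0.0709] yawy 8.0 j7 0.38 t 17.95 w 0.0319
travel [-0.51  1.49  1.94] twist [ 0. -0. -2.]
```

View pics/sc5.png

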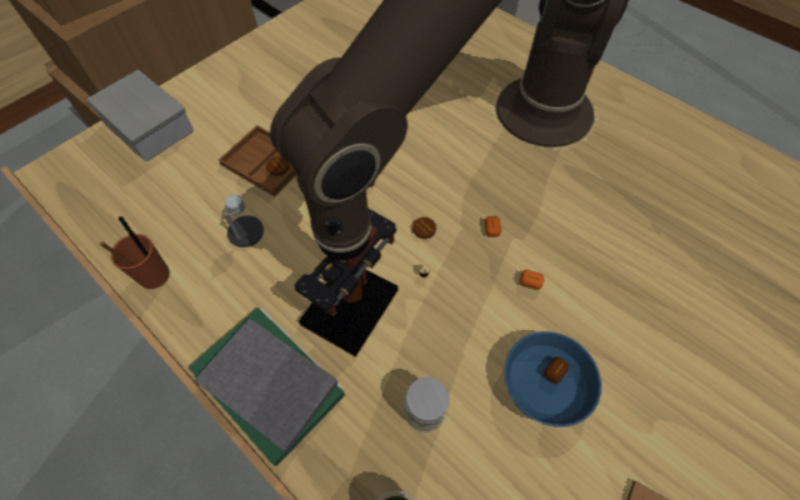

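The tower is in the jaws above the slab, and the first pebble sits in the bowl at (557,370). The grip width reads 32 mm where 28 mm was expected, so I'll check how the tower is held.

```bash
python3 - <<'E'
from h import *
d=cam("wrist"); cv2.imwrite("pics/w6.png",cv2.resize(d["frame"][150:400,180:460,::-1],None,fx=2.5,fy=2.5))
E
```

```text
(no output)
```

View pics/w6.png

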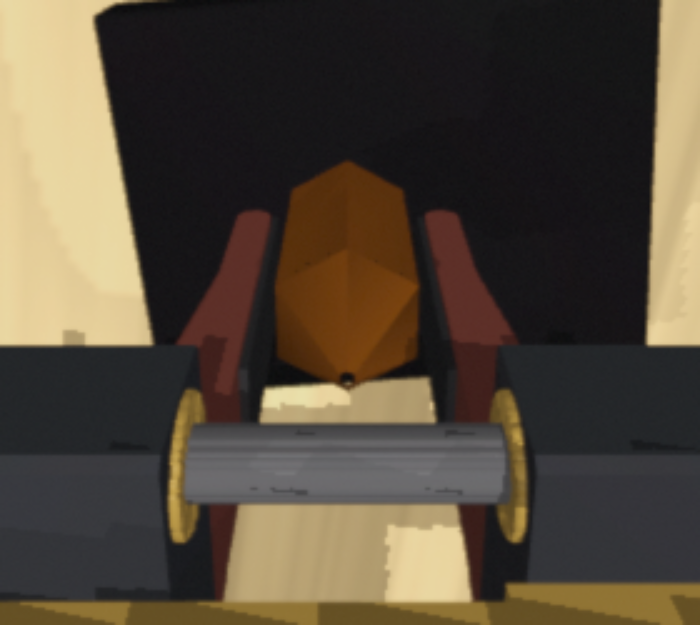

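```bash
python3 - <<'E'
from h import *
d=cam("wrist"); T=toolT(); P=(cloud(d)-T[:3,3])@T[:3,:3]  # tool frame
hsv=cv2.cvtColor(d["frame"],cv2.COLOR_RGB2HSV)
m=(hsv[...,1]>150)&(abs(P[...,0])<.03)&(abs(P[...,1])<.0165)&(P[...,2]<.04)&(P[...,2]>-.05)&(d["depth"]>0)
m=cv2.erode(m.astype(np.uint8),np.ones((3,3)))>0
Q=P[m]; print(len(Q),"z range",Q[:,2].min().round(4),Q[:,2].max().round(4))
for a,b in [(-.04,-.03),(-.03,-.02),(-.02,-.01),(-.01,0),(0,.01),(.01,.02),(.02,.03),(.03,.04)]:
    S=Q[(Q[:,2]>a)&(Q[:,2]<b)]
    if len(S)>5: print(a,b,len(S),"y",(np.percentile(S[:,1],[1,99])*1000).round(1),"x",(np.percentile(S[:,0],[1,99])*1000).round(1))
E
```

```text
3717 z range -0.0356 0.029
-0.04 -0.03 276 y [-6.3  3.3] x [-2.9  5.2]
-0.03 -0.02 1358 y [-13.2   9.7] x [-5.1 12.3]
-0.02 -0.01 881 y [-14.9  11.8] x [-6.  15.5]
-0.01 0 390 y [-14.6  11.5] x [ 7.8 15.8]
0 0.01 315 y [-14.7  11.3] x [ 8.  15.7]
0.01 0.02 289 y [-14.5  11.3] x [ 8.  15.6]
0.02 0.03 208 y [-14.6  11.1] x [ 8.1 15.6]
```

Request:
move_arm(
  travel=[
    [-0.3, 0.8, 0],
    [-0.6, 1.6, 0],
    [-0.6, 1.6, 0.5],
    [-0.6, 1.6, 1.2],
    [-0.6, 1.6, 1.7],
    [-0.6, 1.6, 1.9],
    [-0.6, 1.6, 1.9],
    [-0.6, 1.6, 1.9],
    [-0.6, 1.6, 1.9],
    [-0.6, 1.6, 1.9],
  ],
  twist=[
    [0, 0, 0],
    [0, 0, 0],
    [0, 0, 0],
    [0, 0, 0],
    [0, 0, 0],
    [0, 0, 0],
    [0, 0, 0],
    [0, 0, 0],
    [0, 0, 0],
    [0, 0, 0],
  ],
  grip=[0, 0, 0, 0, 0, 0, 0, 0.5, 0.7, 0.9],
)

```text
time_s: 19.3
position: [0.6672, 0.0203, 0.0518]
orientation: [0.656, 0.755, 0.0, 0.0]
ft_force: [-0.4, 0.7, -1.0]
grip_width: 0.0584
gripper_force: 0.0
```

Request:
move_arm(
  travel=[
    [0, 0, 0],
    [0, 0, 0],
    [0, 0, -2],
    [0, 0, -5],
    [0, 0, -9],
    [0, 0, -12],
    [0, 0, -12],
    [0, 0, -12],
    [0, 0, -12],
    [0, 0, -12],
  ],
  twist=[
    [0, 0, 0],
    [0, 0, 0],
    [0, 0, 0],
    [0, 0, 0],
    [0, 0, 0],
    [0, 0, 0],
    [0, 0, 0],
    [0, 0, 0],
    [0, 0, 0],
    [0, 0, 0],
  ],
  grip=[1, 1, 1, 1, 1, 1, 1, 1, 1, 1],
)

```text
time_s: 20.55
position: [0.6666, 0.0202, 0.1707]
orientation: [0.656, 0.755, -0.001, -0.001]
ft_force: [0.6, 0.9, 0.1]
grip_width: 0.0878
gripper_force: 0.0
```

```bash
python3 - <<'E'
from h import *
for n in ["wrist","side"]:
    d=cam(n); P=cloud(d);m=(np.hypot(P[...,0]-.666,P[...,1]-.0205)<.035)&(P[...,2]>.03)&(P[...,2]<.1)&(d["depth"]>0)
    Q=P[m]; print(n,len(Q),Q[:,2].max(),cv2.minEnclosingCircle((Q[:,:2]*1000).astype(np.float32)),Q[Q[:,2]>Q[:,2].max()-.005].mean(0))
plan([.441,.0085,.15],0)
E
```

```text
wrist 1177 0.08654402561802796 ((665.3390502929688, 19.737438201904297), 16.050823211669922) [0.66538284 0.02029881 0.08338192]
side 274 0.08749508586136368 ((664.6776123046875, 19.606531143188477), 16.279090881347656) [0.66484029 0.02092345 0.08456097]
at [0.6668 0.0201 0.171 ] yawy 8.0 j7 0.33 t 20.65 w 0.0877
travel [  2.   -22.52   2.12] twist [-0.1  0.   8. ]
```

Request:
move_arm(
  travel=[
    [0, -3, 0],
    [0.5, -8, 0],
    [1, -13, 1],
    [1.5, -18, 3],
    [2, -21.5, 5],
    [2, -22.5, 8],
    [2, -22.5, 12],
    [2, -22.5, 14.5],
    [2, -22.5, 15.7],
    [2, -22.5, 15.7],
  ],
  twist=[
    [0, 0, 0],
    [0, 0, 0],
    [0, 0, 0],
    [0, 0, 0],
    [0, 0, 0],
    [0, 0, 0],
    [0, 0, 0],
    [0, 0, 0],
    [0, 0, 0],
    [0, 0, 0],
  ],
  grip=[1, 1, 1, 1, 1, 1, 1, 1, 1, 1],
)

```text
time_s: 21.9
position: [0.4413, 0.0082, 0.0144]
orientation: [0.656, 0.755, -0.0, -0.0]
ft_force: [-0.4, 0.0, 0.6]
grip_width: 0.0878
gripper_force: 0.0
```

Request:
move_arm(
  travel=[
    [0, 0, 0],
    [0, 0, 0],
    [0, 0, 0],
    [0, 0, 0],
    [0, 0, 0],
    [0, 0, 0],
    [0, 0, -2],
    [0, 0, -5],
    [0, 0, -9],
    [0, 0, -11.5],
  ],
  twist=[
    [0, 0, 0],
    [0, 0, 0],
    [0, 0, 0],
    [0, 0, 0],
    [0, 0, 0],
    [0, 0, 0],
    [0, 0, 0],
    [0, 0, 0],
    [0, 0, 0],
    [0, 0, 0],
  ],
  grip=[0.8, 0, 0, 0, 0, 0, 0, 0, 0, 0],
)

```text
time_s: 23.15
position: [0.4416, 0.0084, 0.131]
orientation: [0.656, 0.755, 0.0, 0.0]
ft_force: [0.9, 0.0, -0.9]
grip_width: 0.0468
gripper_force: 30.0
```

```bash
python3 - <<'E'
from h import *
print(arm.sense()["gripper_force"])
plan([.55,-.4,.12],9)
E
```

```text
29.999469816684723
at [0.4416 0.0084 0.131 ] yawy 8.0 j7 0.27 t 23.15 w 0.0468
travel [-41.96   5.03   1.1 ] twist [ 0. -0. -1.]
```

Request:
move_arm(
  travel=[
    [-2, 0.2, 0],
    [-6.5, 0.8, 0],
    [-11.5, 1.4, 0],
    [-16.5, 2, 0],
    [-21.5, 2.6, 0],
    [-26.5, 3.2, 0],
    [-31.5, 3.8, 0],
    [-36.5, 4.4, 0],
    [-40, 4.8, 0],
    [-42, 5, 0],
  ],
  twist=[
    [0, 0, 0],
    [0, 0, 0],
    [0, 0, -1],
    [0, 0, -1],
    [0, 0, -1],
    [0, 0, -1],
    [0, 0, -1],
    [0, 0, -1],
    [0, 0, -1],
    [0, 0, -1],
  ],
  grip=[0, 0, 0, 0, 0, 0, 0, 0, 0, 0],
)

```text
time_s: 24.4
position: [0.549, -0.4026, 0.1289]
orientation: [0.65, 0.76, -0.001, -0.0]
ft_force: [-0.1, 0.6, -0.7]
grip_width: 0.0471
gripper_force: 30.0
```

Request:
move_arm(
  travel=[
    [0, 0, 0],
    [0, 0, 2],
    [0, 0, 5],
    [0, 0, 7],
    [0, 0, 8],
    [0, 0, 8],
    [0, 0, 8],
    [0, 0, 8],
    [0, 0, 8],
    [0, 0, 8],
  ],
  twist=[
    [0, 0, 0],
    [0, 0, 0],
    [0, 0, 0],
    [0, 0, 0],
    [0, 0, 0],
    [0, 0, 0],
    [0, 0, 0],
    [0, 0, 0],
    [0, 0, 0],
    [0, 0, 0],
  ],
  grip=[0, 0, 0, 0, 0, 0, 0, 0, 0, 0],
)

```text
time_s: 25.65
position: [0.5499, -0.4004, 0.05]
orientation: [0.649, 0.761, 0.0, 0.0]
ft_force: [0.4, 0.2, -0.3]
grip_width: 0.047
gripper_force: 30.0
```

```bash
python3 - <<'E'
from h import *
plan([.55,-.4,.0195],9)
d=cam("wrist"); save(d,"w7.png",1)
E
```

```text
at [ 0.5499 -0.4004  0.05  ] yawy 9.0 j7 1.11 t 25.65 w 0.047
travel [0.04 0.02 3.05] twist [0. 0. 0.]
```

View pics/w7.png

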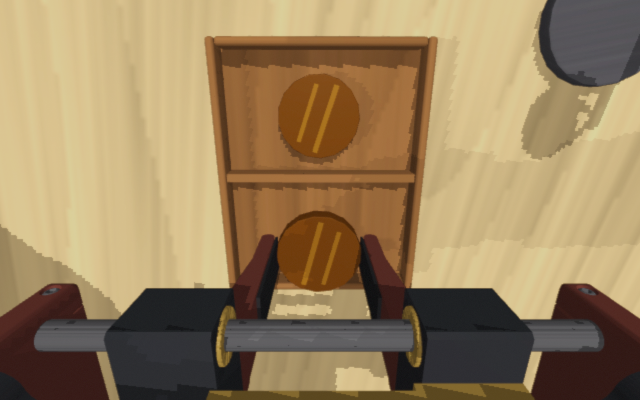

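The first slice lies flat in the far bay at (318,115). The second is held over the other bay at (318,250), clear of the divider at row 175.

Request:
move_arm(
  travel=[
    [0, 0, 1.2],
    [0, 0, 2.4],
    [0, 0, 2.9],
    [0, 0, 3.1],
    [0, 0, 3.1],
    [0, 0, 3.1],
    [0, 0, 3.1],
    [0, 0, 0],
    [0, 0, -4],
    [0, 0, -8],
  ],
  twist=[
    [0, 0, 0],
    [0, 0, 0],
    [0, 0, 0],
    [0, 0, 0],
    [0, 0, 0],
    [0, 0, 0],
    [0, 0, 0],
    [0, 0, 0],
    [0, 0, 0],
    [0, 0, 0],
  ],
  grip=[0, 0, 0, 0, 0.68, 0.68, 0.68, 0.68, 0.68, 0.68],
)

```text
time_s: 26.95
position: [0.5495, -0.4003, 0.1304]
orientation: [0.649, 0.761, -0.0, -0.0]
ft_force: [0.0, -1.0, 0.2]
grip_width: 0.0596
gripper_force: 0.0
```

```bash
python3 - <<'E'
from h import *
plan([.4365,-.1622,.13],28)
plan([.4365,-.1622,.13],118)
E
```

```text
at [ 0.5495 -0.4003  0.1304] yawy 9.0 j7 1.07 t 26.95 w 0.0596
travel [25.29 -7.43  0.05] twist [ -0.  -0. -19.]
at [ 0.5495 -0.4003  0.1304] yawy 9.0 j7 1.07 t 26.95 w 0.0596
travel [25.29 -7.43  0.05] twist [-0.  0. 71.]
```

Request:
move_arm(
  travel=[
    [2, -0.5, -2],
    [7, -2, -2],
    [12, -3.5, -2],
    [17, -5, -2],
    [22, -6.5, -2],
    [24.5, -7.2, -2],
    [25.3, -7.4, -2],
    [25.3, -7.4, -2],
    [25.3, -7.4, -2],
    [25.3, -7.4, -2],
  ],
  twist=[
    [0, 0, 0],
    [0, 0, -6],
    [0, 0, -12],
    [0, 0, -19],
    [0, 0, -19],
    [0, 0, -19],
    [0, 0, -19],
    [0, 0, -19],
    [0, 0, -19],
    [0, 0, -19],
  ],
  grip=[0.68, 0.68, 1, 1, 1, 1, 1, 1, 1, 1],
)

```text
time_s: 28.2
position: [0.4371, -0.1631, 0.1496]
orientation: [0.515, 0.857, -0.0, 0.0]
ft_force: [0.7, -0.0, -0.6]
grip_width: 0.088
gripper_force: 0.0
```

```bash
python3 - <<'E'
from h import *
d=cam("wrist"); boxes(d,[("t2",(.4365,-.1622),.024)],.033)
P=cloud(d);hsv=cv2.cvtColor(d["frame"],cv2.COLOR_RGB2HSV)
m=(np.hypot(P[...,0]-.4365,P[...,1]+.1622)<.033)&(P[...,2]>.017)&(P[...,2]<.03); print(np.median(hsv[m],0))
plan([.435,-.162,.0145],28.5)
E
```

```text
t2 1157 ctr [ 433.8 -161.8] size [28.2 40.3] longaxis 118.7 z 0.023
[ 14. 230.  91.]
at [ 0.437  -0.163   0.1495] yawy 28.0 j7 0.96 t 28.25 w 0.0878
travel [ 0.19 -0.12 13.5 ] twist [-0.   0.  -0.5]
```

Request:
move_arm(
  travel=[
    [0.2, -0.2, 3],
    [0.2, -0.2, 8],
    [0.2, -0.2, 12],
    [0.2, -0.2, 13.5],
    [0.2, -0.2, 13.5],
    [0.2, -0.2, 13.5],
    [0.2, -0.2, 13.5],
    [0.2, -0.2, 13.5],
    [0.2, -0.2, 13.5],
    [0.2, -0.2, 13.5],
  ],
  twist=[
    [0, 0, 0],
    [0, 0, 0],
    [0, 0, 0],
    [0, 0, 0],
    [0, 0, 0],
    [0, 0, 0],
    [0, 0, 0],
    [0, 0, 0],
    [0, 0, 0],
    [0, 0, 0],
  ],
  grip=[1, 1, 1, 1, 0.8, 0, 0, 0, 0, 0],
)

```text
time_s: 29.5
position: [0.4344, -0.1612, 0.0148]
orientation: [0.515, 0.857, 0.0, 0.0]
ft_force: [1.3, 0.4, 1.0]
grip_width: 0.0315
gripper_force: 0.5
```

Request:
move_arm(
  travel=[
    [0, 0, 0],
    [0, 0, 0],
    [0, 0, -3],
    [0, 0, -8],
    [0, 0, -12],
    [0, 0, -12.5],
    [0, 0, -12.5],
    [0, 0, -12.5],
    [0, 0, -12.5],
    [0, 0, -12.5],
  ],
  twist=[
    [0, 0, 0],
    [0, 0, 0],
    [0, 0, 0],
    [0, 0, 0],
    [0, 0, 0],
    [0, 0, -5],
    [0, 0, -15],
    [0, 0, -25],
    [0, 0, -35],
    [0, 0, -40],
  ],
  grip=[0, 0, 0, 0, 0, 0, 0, 0, 0, 0],
)

```text
time_s: 30.75
position: [0.4337, -0.1613, 0.1394]
orientation: [0.189, 0.982, -0.0, -0.0]
ft_force: [0.3, 0.1, -0.4]
grip_width: 0.0298
gripper_force: 29.8
```

```bash
python3 - <<'E'
from h import *
plan([.564,.364,.14],90)
d=cam("side"); P=cloud(d); m=(P[...,2]>.038)&(P[...,2]<.05)&(np.hypot(P[...,0]-.538,P[...,1]-.363)<.1); q=cv2.minAreaRect((P[m][:,:2]*1000).astype(np.float32)); print(q)
E
```

```text
at [ 0.4337 -0.1613  0.1394] yawy 68.3 j7 1.62 t 30.75 w 0.0298
travel [ 7.35 53.62 -0.07] twist [ -0.   -0.  -21.7]
((536.947021484375, 345.32568359375), (153.4977264404297, 119.2289047241211), 0.20254379510879517)
```

Request:
move_arm(
  travel=[
    [0.3, 2, 0],
    [0.9, 7, 0],
    [1.6, 12, 0],
    [2.4, 17.5, 0],
    [3.2, 23, 0],
    [4, 28.5, 0],
    [4.7, 34, 0],
    [5.4, 39.5, 0],
    [6.2, 45, 0],
    [6.9, 50, 0],
  ],
  twist=[
    [0, 0, 0],
    [0, 0, -2],
    [0, 0, -4],
    [0, 0, -7],
    [0, 0, -10],
    [0, 0, -13],
    [0, 0, -16],
    [0, 0, -19],
    [0, 0, -21.7],
    [0, 0, -21.7],
  ],
  grip=[0, 0, 0, 0, 0, 0, 0, 0, 0, 0],
)

```text
time_s: 32.05
position: [0.5571, 0.3301, 0.1391]
orientation: [0.002, 1.0, -0.0, -0.0]
ft_force: [0.4, -0.3, -0.4]
grip_width: 0.0303
gripper_force: 29.8
```

Request:
move_arm(
  travel=[
    [0, 2.5, 0],
    [0, 3.6, 0],
    [0, 3.6, 0],
    [0, 3.6, 2],
    [0, 3.6, 4],
    [0, 3.6, 4],
    [0, 3.6, 4],
    [0, 3.6, 4],
    [0, 3.6, 4],
    [0, 3.6, 4],
  ],
  twist=[
    [0, 0, 0],
    [0, 0, 0],
    [0, 0, 0],
    [0, 0, 0],
    [0, 0, 0],
    [0, 0, 0],
    [0, 0, 0],
    [0, 0, 0],
    [0, 0, 0],
    [0, 0, 0],
  ],
  grip=[0, 0, 0, 0, 0, 0, 0, 0, 0, 0],
)

```text
time_s: 33.3
position: [0.5575, 0.3644, 0.1]
orientation: [0.002, 1.0, 0.0, 0.0]
ft_force: [0.2, -0.1, -1.0]
grip_width: 0.03
gripper_force: 29.8
```

```bash
python3 - <<'E'
from h import *
plan([.5635,.364,.0225],90)
d=cam("wrist"); save(d,"w8.png",1)
E
```

```text
at [0.5575 0.3644 0.1   ] yawy 89.7 j7 1.04 t 33.3 w 0.03
travel [-0.6  -0.04  7.75] twist [ 0.   0.  -0.3]
```

View pics/w8.png

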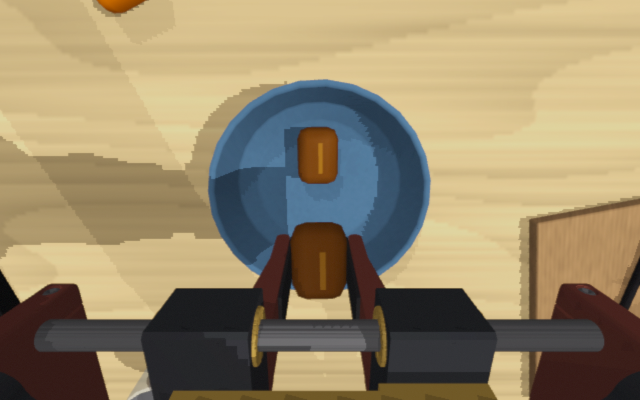

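The first pebble is at (318,155) in the bowl and the second is held at (320,260). I'll shift 6 mm in tool −x to keep them apart, then lower.

Request:
move_arm(
  travel=[
    [-0.6, 0, 0],
    [-0.6, 0, 2],
    [-0.6, 0, 4.5],
    [-0.6, 0, 6.5],
    [-0.6, 0, 7.4],
    [-0.6, 0, 7.7],
    [-0.6, 0, 7.7],
    [-0.6, 0, 7.7],
    [-0.6, 0, 7.7],
    [-0.6, 0, 7.7],
  ],
  twist=[
    [0, 0, 0],
    [0, 0, 0],
    [0, 0, 0],
    [0, 0, 0],
    [0, 0, 0],
    [0, 0, 0],
    [0, 0, 0],
    [0, 0, 0],
    [0, 0, 0],
    [0, 0, 0],
  ],
  grip=[0, 0, 0, 0, 0, 0, 0, 0.48, 0.48, 0.48],
)

```text
time_s: 34.6
position: [0.5635, 0.3644, 0.0231]
orientation: [0.002, 1.0, 0.0, 0.0]
ft_force: [0.1, -0.1, 0.4]
grip_width: 0.0419
gripper_force: 0.0
```

Request:
move_arm(
  travel=[
    [0, 0, 0],
    [0, 0, -3],
    [0, 0, -7],
    [0, 0, -12],
    [0, 0, -17],
    [4, 0, -20],
    [8, 0, -20],
    [12, 0, -20],
    [12, 0, -20],
    [12, 0, -20],
  ],
  twist=[
    [0, 0, 0],
    [0, 0, 0],
    [0, 0, 0],
    [0, 0, 0],
    [0, 0, 0],
    [0, 0, 0],
    [0, 0, 0],
    [0, 0, 0],
    [0, 0, 0],
    [0, 0, 0],
  ],
  grip=[0.48, 0.48, 0.48, 0.48, 0.48, 0.48, 0.48, 0.48, 0.48, 0.48],
)

```text
time_s: 35.85
position: [0.444, 0.3648, 0.223]
orientation: [0.002, 1.0, 0.0, 0.0]
ft_force: [0.9, -0.4, -0.1]
grip_width: 0.042
gripper_force: 0.0
```

```bash
python3 - <<'E'
from h import *
d=cam("side"); save(d,"end.png")
boxes(d,[("p1",(.512,.363),.03),("p2",(.564,.363),.03)],.026)
boxes(d,[("sA",(.538,-.326),.014),("sB",(.55,-.4),.014)],.026)
d=cam("scene"); 
for t in ["tumbled_1","bowl","jar","loupe","slice_1","tower"]:
    print(t,[w(d,r["xyz"]).round(3).tolist() for r in arm.pinpoint("scene",t) if r["conf"]>.3])
E
```

```text
p1 390 ctr [512.  363.7] size [40.9 27.3] longaxis 0.4 z 0.0293
p2 396 ctr [562.5 364.2] size [29.9 40.6] longaxis 177.3 z 0.0295
sA 189 ctr [ 536.9 -326.4] size [44.5 48.8] longaxis 173.1 z 0.0151
sB 159 ctr [ 547.6 -399.4] size [42.4 46.5] longaxis 90.3 z 0.0151
tumbled_1 [[0.567, 0.365, 0.007], [0.399, 0.236, -0.003], [0.514, 0.363, 0.008], [0.356, 0.111, 0.003]]
bowl [[0.54, 0.364, -0.002]]
jar [[0.712, 0.245, 0.002]]
loupe [[0.691, -0.251, -0.001]]
slice_1 [[0.551, -0.4, 0.006], [0.544, -0.335, 0.004], [0.517, 0.361, 0.007]]
tower [[0.669, 0.02, 0.02]]
```

View pics/end.png

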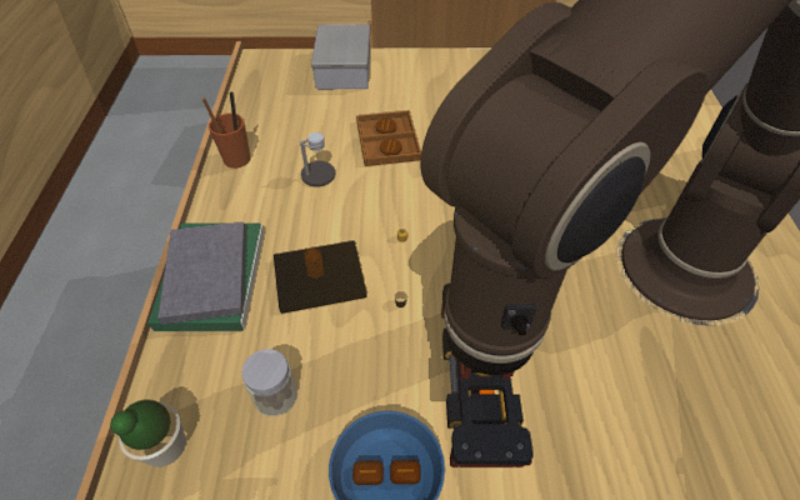

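Everything is in place: the pebbles are at (368,472) and (405,472) in the bowl, one slice lies in each bay at (386,126) and (391,147), and the tower is upright on the slab at (314,262). The jar and loupe haven't moved, and the gripper is clear.

```bash
python3 -c "
from bench import arm
print(arm.finish_job())"
```

```text
the job is handed in; nothing more can be done
None
```

The job is handed in at about 36 s: both brown pebbles in the bowl, one slice flat in each tray bay and the tower upright mid-slab, with the jar and loupe where they started; the final pictures confirmed this, but no verdict came back.

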